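Lock the switch box panel with its quarter-turn stud

TASK

Take the quarter-turn stud out of the pipe stand, put it through the hole in the switch box's panel and feel for the slot underneath. Push it in until the panel goes below the rim, turn it a quarter turn clockwise to its stop and let go, so that the panel stays locked flush with the rim. Press and twist gently, no harder than the springs and the stop need, and leave the tin and the jar where they are.

Things in the scene. Friction and masses are not known exactly. Their poses are not given: they have to be found in the camera images.
- stud_grip (a point): Centre of the wing on top of the loose steel quarter-turn stud, upright in the pipe stand. z up along the stud, x along the wing: 44 mm long (x), 10 mm thick (y), from 17 mm above to 17 mm below this point. Under it a round flange of 46 mm diameter, 17 to 21 mm below this point, then a shank of 11 mm diameter with a 10 mm tapered nose, tip 58 mm below. About 0.08 kg.
- stud_pin (a point): Centre of the stud's cross-pin, 43 mm straight below stud_grip and 15 mm above the tip. The pin is a square bar, 26 mm long and 6 by 6 mm thick, and lies along x, parallel to the wing. Be gentle with it: 15 N of push and 0.3 N m of twist at the stop or in the slot are enough; over 40 N of push or 0.6 N m of twist would damage it.
- switch_box: Fixed grey steel box, 110 mm (x) by 150 mm (y), rim 55 mm above its origin, the centre of its underside; z up. stud_grip stands above this origin by: 87 mm with the pin on top of the receptacle, beside the slot; 81 mm with the pin in the slot and the flange on the raised panel; below 73 mm pushed in far enough to turn; 71 mm at the panel's rigid end; 76 mm locked.
- receptacle_top (a point): Centre of the upper face of the rigid 5 mm receptacle plate fixed in the box, 41 mm above the box's origin, under the panel's hole. It has a 14 mm centre hole and a slot 30 mm long, 9.5 mm wide for the pin. The slot is turned from the box's x axis by an unknown angle, up to 0.7 rad either way (this frame does not show it). The pin falls in within about 0.1 rad.
- panel_hole (a point): Centre of the 36 mm hole in the panel, at its upper face. The plain aluminium panel, 96 by 136 by 4 mm, fills the box's opening on springs; loose, its top is 5 mm above the rim. The stud's quarter turn, from slot to stop, is clockwise seen from above; the other way is blocked. Past about 80 degrees the pin faces a notch under the plate: let go there, it rises 2.5 mm into it and holds.
- panel (a joint): How far the panel is pressed down, in m: 0 raised (loose), 0.005 flush with the rim (locked), 0.0075 cross-pin just under the ridges beside the notch, 0.010 rigid end. Pressing it takes about 5 N at 0, 10 N at 0.005, 12 N at 0.0075 and 14 N at 0.010.
- pipe_stand: Fixed galvanised pipe off-cut that holds the stud, 42 mm outer diameter, 50 mm tall; the stud's flange rests on its rim. Origin: centre of its underside.
- bench_tin: Bystander: food tin with paper label, 102 mm diameter, 118 mm tall; origin at the centre of its underside.
- bench_jar: Bystander: small jar with a green lid, 69 mm diameter, 84 mm tall; origin at the centre of its underside.

How it is judged:
By the outcome, as a careful person would: the job done as asked, in the order asked, and still so for the second after the job is handed in, with the robot touching nothing.
It also fails if it takes over 67 s, if anything falls off the work surface, if the arm or the gripper's body presses on something with over 40 N, if the wrist force passes 120 N, or if a joint passes its speed limit or range.

ROBOT

A 6-joint arm with a two-finger parallel gripper is mounted at the origin on a cart in front of the work surface, level with it; the furniture and walls round the work are solid. World frame = base frame: x ahead of the robot, y to its left, z up, the work surface at z = 0. Lengths are in m, angles in rad, forces in N, time in s.
With the tool pointing down it reaches from about 0.35 to 0.975 m from the base axis. Payload 4.9 kg.
Tool frame: the origin (TCP) lies on the centre line of the jaws, within the pads' length; the fingertips stand 22 mm ahead of it and the grasp point (between the pads) lies 3 mm ahead of it (manip.tcp_to_tips is the distance from the TCP to the fingertips, in m); z points along the fingers, x is the direction in which the jaws open and shut, and the axes are right-handed (so a half turn about z gives the same grasp; the last joint's range is limited). The gripper opens to 85 mm and grips with 20 to 120 N. Pads are 22 mm wide; open, the fingers measure 114 mm over their backs; the gripper's body (76 mm by 85 mm) begins 54 mm behind the grasp point. The pads swing forward as they close: fully open they stand 13 mm farther back than shut.
Start: joints at [1.133, 0.053, 1.613, -0, 1.476, -0.119], TCP at [0.196, 0.593, 0.253] pointing down, gripper open.
Joint ranges: [-3.01, 3.01], [-1.01, 2.22], [0.06, 2.58], [-1.02, 4.17], [0.09, 2.62], [-3.14, 3.14]. Speed limits (rad/s): [2.57, 2.57, 3.14, 3.14, 3.14, 3.14].

INTERFACE

Orientations are given as a unit quaternion [w, x, y, z].
In Python, from plant import manip gives the robot as it stands.
- The arm moves only by the shell command python3 -m pendant 'ROWS'. ROWS is a JSON object of lists of equal length, an entry for each row: "linear": the shift along the tool's x, y, z in cm, a list of three; "rotation": the turn, a rotation vector about the tool's x, y, z in degrees, a list of three; "grip": the closure, from 0 (fully open) to 1 (shut). A call has exactly 10 rows; each row is the pose to reach, as a shift and turn from the pose commanded when the call began, along the tool's axes at that moment; what a row does not reach only later rows make up. A row lasts 1/12 s, in which the tool goes at most 41.7 mm and 7.16 degrees, less where a joint would pass 70% of its speed; a pose out of reach is approached as far as the arm can. A call with a gripper value outside its range is refused whole. The fingers move at their own pace and stop on an object; the grip force is fixed at half the most. Time passes only in rows, so rows that repeat a pose let the fingers close, or fill a call up. It gives the time, the measured TCP pose, the force and the opening at its end, in the units of the state.
- manip.state(): the state, without advancing time (a new reading comes with each control period).
- manip.grab_frame(name): name is "side" or "top"; returns the picture (400x640x3 uint8, red, green, blue); there is no depth.
- manip.calibration(name): a dict with "fx", "fy", "cx", "cy" (pixels), "cam_to_world" (4x4, takes a point from camera to world coordinates). Camera axes: x right, y up, looking along -z (the intrinsics and any distortion apply to the point x, -y, -z); pixel columns grow to the right and rows downward; lengths in m; the calibration is good to about 2 mm. A picture is of the moment at which its call begins. calibration takes no time and is no camera call.
- manip.job_done(): hands the job in, once; it reports no verdict.
The state is a dict: "time": time; "joint_pos": joint angles; "joint_vel": joint speeds; "joint_efforts": joint torques, N m; "tool_pos": TCP position; "tool_rot": TCP orientation; "contact_force": force on the tool from outside, world axes, zero at the start; "ft_torque": the same for the moment, N m; "gripper_width": opening from 0.0 (shut) to 1.0 (fully open).
Only numpy, scipy, OpenCV 4.12 (cv2) and the standard library are available. Lean on these libraries where they do the work, as an engineer would, in place of code of your own. Each camera call takes 0.05 s, during which the arm holds its last target. There are 200 camera calls.

## Working session

There is one attempt and no reset: what is moved stays moved. The work goes in short steps, Python scripts to look and compute and a shell command to move; the robot and the scene stay as the last step left them, time stands still between calls to the robot, and variables do not carry over. Pictures are saved under pics/ and viewed, about 8 in all and at most 12, crops included, and the job is handed in when it is done.

```bash
ls; mkdir -p pics; python3 - <<'E'
from plant import manip
import cv2,numpy as np
for n in("side","top"):
    im=manip.grab_frame(n); cv2.imwrite(f"pics/{n}0.png",im[:,:,::-1])
    c=manip.calibration(n); print(n,{k:(np.round(v,4).tolist() if k=="cam_to_world" else v) for k,v in c.items()})
s=manip.state(); print(s)
E
```

```text
pics
side {'fx': 465.16334592992814, 'fy': 465.16334592992814, 'cx': 316.67265034393046, 'cy': 192.60983712659373, 'cam_to_world': [[0.9663, 0.1553, -0.2055, 0.3017], [-0.2568, 0.5187, -0.8155, -0.7731], [-0.02, 0.8408, 0.541, 0.642], [0.0, 0.0, 0.0, 1.0]]}
top {'fx': 423.1867974722069, 'fy': 423.1867974722069, 'cx': 318.7260512368717, 'cy': 197.22369856037267, 'cam_to_world': [[-0.0092, 0.9973, -0.0726, 0.4653], [-1.0, -0.009, 0.0038, 0.0686], [0.0031, 0.0726, 0.9974, 0.9915], [0.0, 0.0, 0.0, 1.0]]}
{'time': 0.1, 'joint_pos': array([ 1.13302906e+00,  5.33080241e-02,  1.61414603e+00,  3.59348628e-05,
        1.47596356e+00, -1.18975054e-01]), 'joint_vel': array([ 0.0006749 ,  0.00021461, -0.00400617, -0.00197966,  0.00119857,
        0.00030662]), 'joint_efforts': array([-5.13465457e-04, -3.94902563e+01, -3.71364820e+01, -1.46595639e-04,
        3.86021959e-03,  3.15820692e-06]), 'tool_pos': array([0.19564657, 0.59305382, 0.25218162]), 'tool_rot': array([ 4.27447143e-04,  8.10377081e-01,  5.85907973e-01, -8.06366960e-04]), 'contact_force': array([0.46853902, 0.16359713, 0.3432989 ]), 'ft_torque': array([-0.02481359, -0.02680166, -0.04086627]), 'gripper_width': 0.9977986643851606}
```

View pics/side0.png

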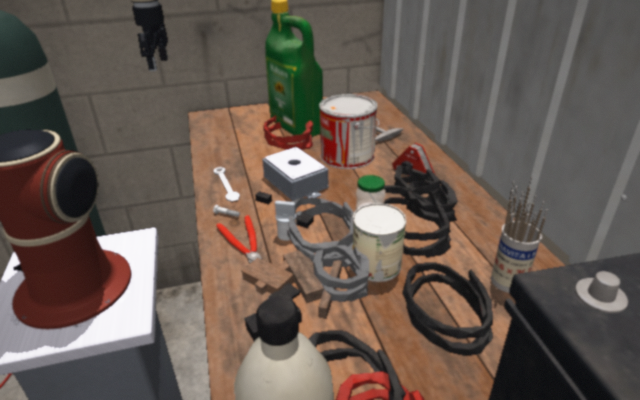

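View pics/top0.png

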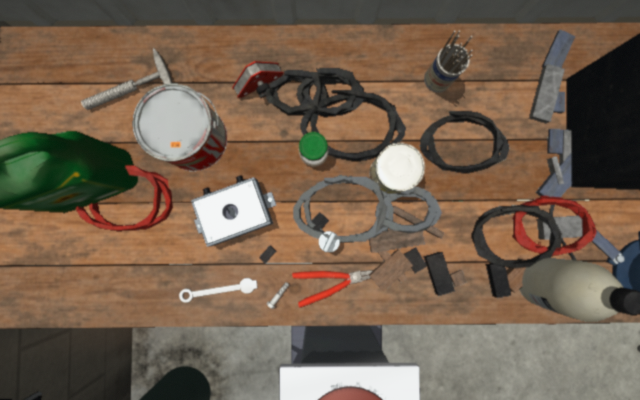

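```bash
cat > h.py <<'E'
from plant import manip
import cv2,numpy as np
from scipy.spatial.transform import Rotation as R
def ray(n,u,v):
    c=manip.calibration(n);T=np.array(c["cam_to_world"])
    d=T[:3,:3]@np.array([(u-c["cx"])/c["fx"],-(v-c["cy"])/c["fy"],-1.])
    return T[:3,3],d
def onz(n,u,v,z):
    o,d=ray(n,u,v); return o+d*(z-o[2])/d[2]
def proj(n,p):
    c=manip.calibration(n);T=np.array(c["cam_to_world"])
    q=T[:3,:3].T@(np.asarray(p)-T[:3,3]); return np.array([c["cx"]+c["fx"]*q[0]/-q[2],c["cy"]+c["fy"]*q[1]/q[2]])
def tcp():
    s=manip.state();q=s["tool_rot"];return s["tool_pos"],R.from_quat(np.r_[q[1:],q[0]])
def crop(n,u0,v0,w,h,k,name):
    im=manip.grab_frame(n)[v0:v0+h,u0:u0+w,::-1]
    cv2.imwrite(f"pics/{name}.png",cv2.resize(im,None,fx=k,fy=k,interpolation=cv2.INTER_CUBIC))
E
python3 - <<'E'
from h import *
a=manip.grab_frame("top")[170:260,185:350,::-1]; b=manip.grab_frame("side")[140:250,255:365,::-1]
a=cv2.resize(a,None,fx=4,fy=4,interpolation=cv2.INTER_CUBIC)  #660x360
cv2.imwrite("pics/a.png",a)
cv2.imwrite("pics/b.png",cv2.resize(b,None,fx=5,fy=5,interpolation=cv2.INTER_CUBIC))
print("stud",onz("top",329,241,.087), "box",onz("top",230,212,.06),"tin",onz("top",400,166,.118),"jar",onz("top",313,144,.084))
E
```

```text
stud [0.4376009  0.04420522 0.087     ] box [0.50228831 0.26058899 0.06      ] tin [ 0.5925623  -0.10449519  0.118     ] jar [0.64728496 0.07654509 0.084     ]
```

View pics/a.png

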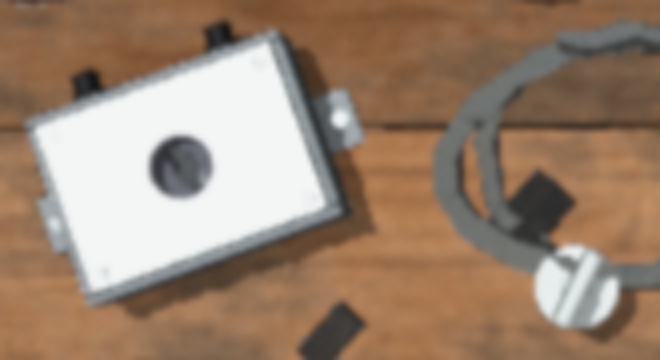

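View pics/b.png

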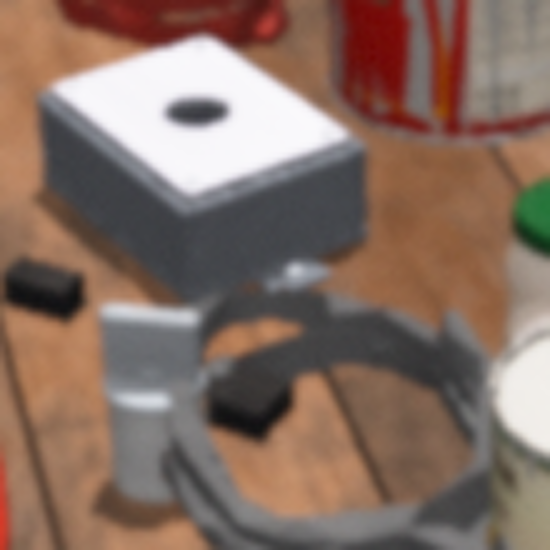

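```bash
python3 - <<'E'
from h import *
im=np.mean([manip.grab_frame("top").astype(float) for _ in range(4)],0).astype(np.uint8)
g=im[195:230,212:250]; gg=cv2.cvtColor(g,cv2.COLOR_RGB2GRAY)
e=np.clip((gg.astype(float)-20)*255/130,0,255).astype(np.uint8)
A=cv2.resize(e,None,fx=12,fy=12,interpolation=cv2.INTER_CUBIC)
s=im[225:260,312:346]; B=cv2.resize(cv2.cvtColor(s,cv2.COLOR_RGB2GRAY),None,fx=9,fy=12,interpolation=cv2.INTER_CUBIC)
cv2.imwrite("pics/c.png",np.hstack([A[:, :456],B]))
# panel & hole & flange
hsv=cv2.cvtColor(im,cv2.COLOR_RGB2HSV)
m=((hsv[...,1]<40)&(hsv[...,2]>190)).astype(np.uint8)
big=cv2.resize(im,None,fx=4,fy=4,interpolation=cv2.INTER_CUBIC);hb=cv2.cvtColor(big,cv2.COLOR_RGB2HSV)
m=((hb[...,1]<45)&(hb[...,2]>170)).astype(np.uint8)
cs,hi=cv2.findContours(m,cv2.RETR_CCOMP,cv2.CHAIN_APPROX_NONE)
w=lambda p,z:onz("top",(p[0]+.5)/4-.5,(p[1]+.5)/4-.5,z)
for i,c in enumerate(cs):
    a=cv2.contourArea(c);(x,y),(ww,h),an=cv2.minAreaRect(c)
    if 180*4<x<350*4 and 170*4<y<265*4 and a>800:
        print("a",a,"ctr",x/4,y/4,"wh",ww/4,h/4,an,"hole" if hi[0][i][3]>=0 else "", w((x,y),.060)[:2],w((x,y),.054)[:2])
        if a>8000:
            P=[w(q,.06)[:2] for q in cv2.boxPoints(((x,y),(ww,h),an))];print(np.round(P,4).tolist())
E
```

```text
a 3115.0 ctr 325.35003662109375 239.92501831054688 wh 13.304603576660156 20.57182502746582 26.56505012512207  [0.44001672 0.05226186] [0.43985364 0.05215658]
a 45958.5 ctr 227.94908142089844 212.25286865234375 wh 45.65807342529297 68.02056884765625 70.22392272949219  [0.50260559 0.26592402] [0.50284565 0.26719495]
[[0.5254, 0.3535], [0.5751, 0.2127], [0.4799, 0.1786], [0.4309, 0.3185]]
a 3145.5 ctr 230.0 211.375 wh 16.0 15.75 0.0 hole [0.50449664 0.26142677] [0.50474888 0.26266874]
```

View pics/c.png

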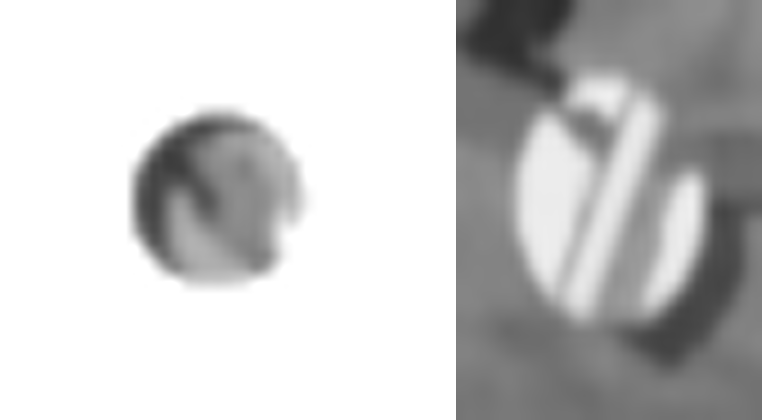

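```bash
cat >> h.py <<'E'
def goal(p,yaw):
    "shift in tool axes, cm, and rot vector deg, from measured pose to TCP p pointing down with tool x at yaw deg (mod 180)"
    t,r=tcp(); a=np.radians(yaw)
    c=[]
    for k in(0,np.pi):
        x=np.array([np.cos(a+k),np.sin(a+k),0]); g=R.from_matrix(np.c_[x,np.cross([0,0,-1],x),[0,0,-1]])
        c.append((r.inv()*g).as_rotvec(degrees=True))
    print("tcp",np.round(t,4),"lin",np.round(r.inv().apply(np.asarray(p)-t)*100,2),"rot",np.round(min(c,key=np.linalg.norm),2))
E
python3 - <<'E'
from h import *
goal([.437,.044,.16],63)
im=np.mean([manip.grab_frame("top").astype(float) for _ in range(4)],0)
gg=im[200:224,218:243].mean(2); e=np.clip((gg-50)*255/75,0,255).astype(np.uint8)
A=cv2.resize(e,None,fx=16,fy=16,interpolation=cv2.INTER_CUBIC)
sd=np.mean([manip.grab_frame("side").astype(float) for _ in range(4)],0)
gs=sd[153:171,284:306].mean(2); print(gs.min(),np.percentile(gs,10)); e2=np.clip((gs-gs.min())*255/60,0,255).astype(np.uint8)
B=cv2.resize(e2,(352,384),interpolation=cv2.INTER_CUBIC)
cv2.imwrite("pics/d.png",np.hstack([A,B]))
# wing edges: line segments by gradient orientation
s=cv2.resize(im[230:254,317:342].mean(2),None,fx=8,fy=8,interpolation=cv2.INTER_CUBIC).astype(np.uint8)
for l in cv2.createLineSegmentDetector().detect(s)[0][:,0]:
    d=l[2:]-l[:2]; L=np.hypot(*d)
    if L>50: print("seg",np.round(l/8+[317,230,317,230],1),"world ang",np.degrees(np.arctan2(-d[0],-d[1])))
E
```

```text
tcp [0.1959 0.5934 0.2531] lin [-44.61  40.12   9.32] rot [-0.    0.02  8.73]
65.25 126.29166666666667
seg [333.9 252.  339.1 246.2] world ang -42.064117
seg [339.1 246.3 339.8 240. ] world ang -6.4539237
seg [327.9 238.5 322.7 234.8] world ang 54.010967
seg [318.5 244.1 322.  250.3] world ang -150.78473
```

View pics/d.png

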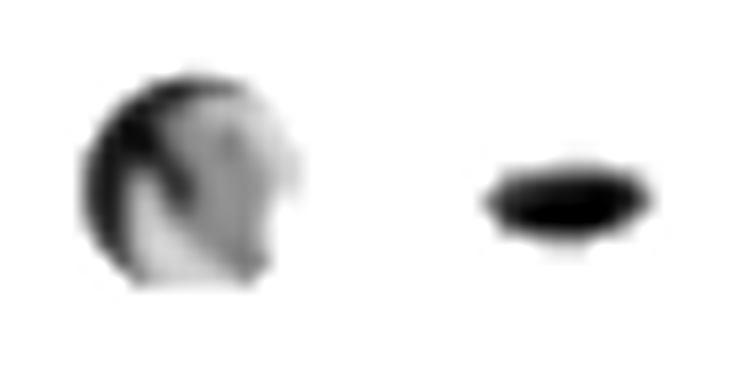

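```bash
python3 -m pendant '{"linear":[[-6,5.4,1.2],[-10,9,2],[-14,12.6,3],[-18,16,4],[-22,20,5],[-26,23.5,6],[-30,27,7],[-34,30.5,7.5],[-38,34,8],[-41,37,8.5]],"rotation":[[0,0,3],[0,0,7],[0,0,7],[0,0,7],[0,0,7],[0,0,7],[0,0,7],[0,0,7],[0,0,7],[0,0,7]],"grip":[0,0,0,0,0,0,0,0,0,0]}'
python3 - <<'E'
from h import *
goal([.437,.044,.13],65)
E
```

```text
time: 1.63
tool_pos: [0.3615, 0.2151, 0.187]
tool_rot: [0.0, 0.844, 0.536, 0.001]
contact_force: [1.5, -1.1, 0.5]
gripper_width: 1.0
tcp [0.3615 0.2151 0.187 ] lin [-12.27  14.12   5.7 ] rot [ 0.04 -0.05 -0.23]
```

```bash
python3 -m pendant '{"linear":[[-3,3.3,1.5],[-6,6.6,3],[-8.5,9.8,4.3],[-10.5,12.1,5],[-11.8,13.6,5.5],[-12.3,14.1,5.7],[-12.3,14.1,5.7],[-12.3,14.1,5.7],[-12.3,14.1,5.7],[-12.3,14.1,5.7]],"rotation":[[0,0,0],[0,0,0],[0,0,0],[0,0,0],[0,0,0],[0,0,0],[0,0,0],[0,0,0],[0,0,0],[0,0,0]],"grip":[0,0,0,0,0,0,0,0,0,0]}'
python3 - <<'E'
from h import *
goal([.437,.044,.080],65)
a=manip.grab_frame("top")[205:270,290:370,::-1]; b=manip.grab_frame("side")[140:235,245:345,::-1]
for p in([.437,.044,.071],):print(proj("top",p)-[290,205],proj("side",p)-[245,140])
cv2.imwrite("pics/e.png",np.hstack([cv2.resize(a,(400,380)),cv2.resize(b,(400,380))]))
E
```

```text
time: 2.47
tool_pos: [0.4361, 0.0467, 0.1305]
tool_rot: [0.0, 0.844, 0.536, 0.0]
contact_force: [0.3, -0.4, -0.0]
gripper_width: 0.998
tcp [0.4361 0.0467 0.1305] lin [-0.21  0.19  5.05] rot [ 0.04 -0.03 -0.14]
[38.89597964 36.05217821] [40.29846116 68.96926191]
```

View pics/e.png

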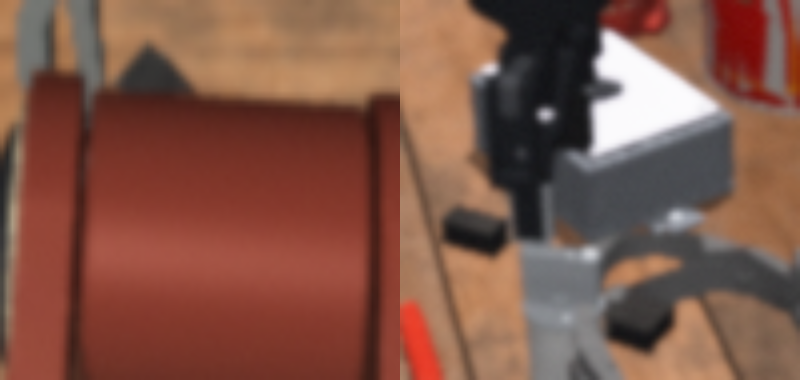

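The side view shows the wing centred at about (286,209), within 0.3 px of the projection of my estimate; the fingers are above it. I'm descending and gripping.

```bash
python3 -m pendant '{"linear":[[-0.2,0.2,1],[-0.2,0.2,2],[-0.2,0.2,3],[-0.2,0.2,4],[-0.2,0.2,4.7],[-0.2,0.2,5],[-0.2,0.2,5],[-0.2,0.2,5],[-0.2,0.2,5],[-0.2,0.2,5]],"rotation":[[0,0,0],[0,0,0],[0,0,0],[0,0,0],[0,0,0],[0,0,0],[0,0,0],[0,0,0],[0,0,0],[0,0,0]],"grip":[0,0,0,0,0,0,0,0.3,0.6,0.7]}'
python3 -m pendant '{"linear":[[0,0,0],[0,0,0],[0,0,0],[0,0,0],[0,0,0],[0,0,0],[0,0,0],[0,0,0],[0,0,0],[0,0,0]],"rotation":[[0,0,0],[0,0,0],[0,0,0],[0,0,0],[0,0,0],[0,0,0],[0,0,0],[0,0,0],[0,0,0],[0,0,0]],"grip":[0.8,0.9,1,1,1,1,1,1,1,1]}'
```

```text
time: 3.4
tool_pos: [0.4378, 0.0428, 0.0807]
tool_rot: [0.0, 0.845, 0.535, 0.001]
contact_force: [0.0, 0.0, -0.0]
gripper_width: 0.602
time: 4.23
tool_pos: [0.4374, 0.0428, 0.0804]
tool_rot: [0.0, 0.845, 0.535, 0.0]
contact_force: [-0.3, -0.0, 5.2]
gripper_width: 0.104
```

```bash
python3 -m pendant '{"linear":[[0,0,-0.5],[0,0,-1.5],[0,0,-2.7],[0,0,-4],[0,0,-5.2],[0,0,-6.2],[0,0,-6.8],[0,0,-7],[0,0,-7],[0,0,-7]],"rotation":[[0,0,0],[0,0,0],[0,0,0],[0,0,0],[0,0,0],[0,0,0],[0,0,0],[0,0,0],[0,0,0],[0,0,0]],"grip":[1,1,1,1,1,1,1,1,1,1]}'
python3 - <<'E'
from h import *
goal([.5045,.2614,.15],110)
E
```

```text
time: 5.07
tool_pos: [0.4368, 0.0429, 0.1495]
tool_rot: [-0.0, 0.845, 0.535, -0.0]
contact_force: [-0.1, -0.8, -0.4]
gripper_width: 0.104
tcp [0.4368 0.0429 0.1495] lin [22.65 -3.21 -0.05] rot [ -0.05  -0.   -45.27]
```

```bash
python3 -m pendant '{"linear":[[1.5,-0.2,0],[4.5,-0.6,0],[7.5,-1.1,0],[10.5,-1.5,0],[13.5,-1.9,0],[16.5,-2.3,0],[19,-2.7,0],[21,-3,0],[22.2,-3.1,0],[22.65,-3.2,0]],"rotation":[[0,0,-3],[0,0,-9],[0,0,-15],[0,0,-21],[0,0,-27],[0,0,-33],[0,0,-38],[0,0,-42],[0,0,-45],[0,0,-45]],"grip":[1,1,1,1,1,1,1,1,1,1]}'
python3 -m pendant '{"linear":[[0,0,0],[0,0,0],[0,0,0],[0,0,0],[0,0,0],[0,0,0],[0,0,0],[0,0,0],[0,0,0],[0,0,0]],"rotation":[[0,0,0],[0,0,0],[0,0,0],[0,0,0],[0,0,0],[0,0,0],[0,0,0],[0,0,0],[0,0,0],[0,0,0]],"grip":[1,1,1,1,1,1,1,1,1,1]}'
python3 - <<'E'
from h import *
goal([.5045,.2614,.12],110)
t,_=tcp();s=manip.state();print(s["contact_force"],s["ft_torque"])
a=manip.grab_frame("side")[90:210,240:360,::-1];b=manip.grab_frame("top")[170:250,190:290,::-1]
g=t-[0,0,.0094]
for dz in(0,.017,-.019,-.043,-.058):print(dz,(proj("side",g+[0,0,dz])-[240,90])*4)
cv2.imwrite("pics/f.png",np.hstack([cv2.resize(a,(480,480),interpolation=2),cv2.resize(b,(300,480))]))
E
```

```text
time: 5.9
tool_pos: [0.5047, 0.2627, 0.1488]
tool_rot: [-0.001, 0.574, 0.819, -0.001]
contact_force: [0.5, -1.1, -1.0]
gripper_width: 0.105
time: 6.73
tool_pos: [0.5049, 0.2613, 0.1501]
tool_rot: [0.0, 0.575, 0.818, -0.0]
contact_force: [-0.2, -1.0, -0.2]
gripper_width: 0.105
tcp [0.5049 0.2613 0.1501] lin [ 0.03 -0.04  3.01] rot [ 0.    0.   -0.27]
[-0.1815491  -0.96789899 -0.21039066] [-0.03004914 -0.01066884 -0.02275762]
0 [211.458093   174.65603246]
0.017 [210.14326549 149.5863388 ]
-0.019 [212.90307635 202.20739535]
-0.043 [214.69232697 236.32287042]
-0.058 [215.7907454 257.2663122]
```

View pics/f.png

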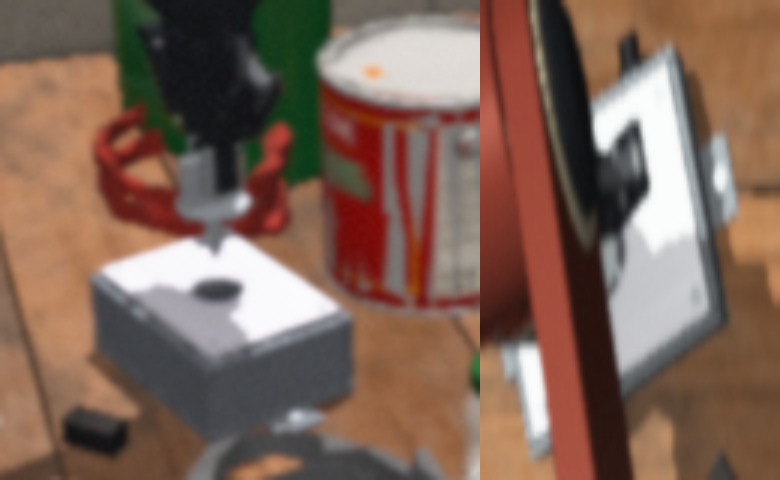

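```bash
python3 - <<'E'
from h import *
print(proj("side",[.5045,.2614,.06]))
im=manip.grab_frame("side")
big=cv2.resize(im,None,fx=4,fy=4,interpolation=cv2.INTER_CUBIC).mean(2)
for th in(90,120,140):
    m=(big<th).astype(np.uint8); cs,_=cv2.findContours(m[600:700,1120:1240].copy(),cv2.RETR_EXTERNAL,cv2.CHAIN_APPROX_NONE)
    for c in cs:
        if cv2.contourArea(c)>300:
            (x,y),wh,an=cv2.fitEllipse(c); u,v=(x+1120.5)/4-.5,(y+600.5)/4-.5; print(th,u,v,wh,onz("side",u,v,.06))
E
```

```text
[294.1767649  162.10344933]
90 294.0012664794922 162.4688196182251 (13.59266185760498, 38.84934997558594) [0.50364421 0.25963699 0.06      ]
120 293.792423248291 162.50302124023438 (19.64752769470215, 44.71643829345703) [0.50308865 0.2596171  0.06      ]
140 281.9750380516052 172.4438076019287 (18.013708114624023, 34.179481506347656) [0.46386301 0.21850236 0.06      ]
140 293.68761920928955 162.64762592315674 (23.19215202331543, 48.45866775512695) [0.5026636  0.25894734 0.06      ]
```

Views agree to about 2 mm (hole ≈ (0.504, 0.261)). Lowering until the nose is in the centre hole.

```bash
python3 -m pendant '{"linear":[[0,0.1,0.7],[0,0.1,1.5],[0,0.1,2.3],[0,0.1,3],[0,0.1,3.7],[0,0.1,4.2],[0,0.1,4.6],[0,0.1,4.9],[0,0.1,5],[0,0.1,5]],"rotation":[[0,0,0],[0,0,0],[0,0,0],[0,0,0],[0,0,0],[0,0,0],[0,0,0],[0,0,0],[0,0,0],[0,0,0]],"grip":[1,1,1,1,1,1,1,1,1,1]}'
python3 - <<'E'
from h import *
goal([.504,.261,.0964],110)
E
```

```text
time: 7.72
tool_pos: [0.5058, 0.2617, 0.0999]
tool_rot: [-0.0, 0.575, 0.818, -0.0]
contact_force: [-0.3, 0.3, -0.4]
gripper_width: 0.106
tcp [0.5058 0.2617 0.0999] lin [ 0.   -0.2   0.35] rot [-0.01  0.   -0.26]
```

```bash
python3 -m pendant '{"linear":[[0,-0.07,0],[0,-0.15,0],[0,-0.15,0],[0,-0.15,0.1],[0,-0.15,0.2],[0,-0.15,0.3],[0,-0.15,0.35],[0,-0.15,0.4],[0,-0.15,0.4],[0,-0.15,0.4]],"rotation":[[0,0,0],[0,0,0],[0,0,0],[0,0,0],[0,0,0],[0,0,0],[0,0,0],[0,0,0],[0,0,0],[0,0,0]],"grip":[1,1,1,1,1,1,1,1,1,1]}'
python3 - <<'E'
from h import *
goal([.504,.261,.0964],110);print(manip.state()["ft_torque"])
E
```

```text
time: 8.55
tool_pos: [0.5046, 0.2612, 0.0964]
tool_rot: [0.0, 0.575, 0.818, 0.0]
contact_force: [-0.9, -0.3, 2.2]
gripper_width: 0.109
tcp [0.5046 0.2612 0.0964] lin [ 0.   -0.06 -0.  ] rot [ 0.   -0.   -0.27]
[-0.07522796  0.16117316  0.01194908]
```

```bash
python3 -m pendant '{"linear":[[0,0,0.05],[0,0,0.1],[0,0,0.1],[0,0,0.1],[0,0,0.1],[0,0,0.1],[0,0,0.1],[0,0,0.1],[0,0,0.1],[0,0,0.1]],"rotation":[[0,0,0],[0,0,0],[0,0,-1],[0,0,-2],[0,0,-3],[0,0,-4],[0,0,-5],[0,0,-6],[0,0,-6],[0,0,-6]],"grip":[1,1,1,1,1,1,1,1,1,1]}'
python3 - <<'E'
from h import *
goal([.504,.261,.0954],116);print(manip.state()["ft_torque"])
E
```

```text
time: 9.38
tool_pos: [0.5051, 0.261, 0.096]
tool_rot: [0.001, 0.532, 0.847, 0.0]
contact_force: [-2.0, -2.6, 6.2]
gripper_width: 0.106
tcp [0.5051 0.261  0.096 ] lin [ 0.05 -0.09  0.06] rot [ 0.05  0.06 -0.27]
[-0.39247504  0.26374346  0.0133231 ]
```

```bash
python3 -m pendant '{"linear":[[0,0,0.02],[0,0,0.03],[0,0,0.03],[0,0,0.03],[0,0,0.03],[0,0,0.03],[0,0,0.03],[0,0,0.03],[0,0,0.03],[0,0,0.03]],"rotation":[[0,0,-1],[0,0,-2],[0,0,-3],[0,0,-4],[0,0,-5],[0,0,-6],[0,0,-7],[0,0,-8],[0,0,-8],[0,0,-8]],"grip":[1,1,1,1,1,1,1,1,1,1]}'
python3 - <<'E'
from h import *
goal([.504,.261,.0951],124);print(manip.state()["ft_torque"])
E
```

```text
time: 10.22
tool_pos: [0.5046, 0.2614, 0.0944]
tool_rot: [0.0, 0.472, 0.882, 0.0]
contact_force: [0.5, 0.9, -0.3]
gripper_width: 0.108
tcp [0.5046 0.2614 0.0944] lin [-0.   -0.07 -0.07] rot [ 0.04 -0.02 -0.27]
[ 0.247038   -0.28329922  0.01583675]
```

The push force fell to zero and the tool sank: the pin has found the slot. Feeding it in.

```bash
python3 -m pendant '{"linear":[[0,0,0.05],[0,0,0.1],[0,0,0.15],[0,0,0.2],[0,0,0.25],[0,0,0.3],[0,0,0.35],[0,0,0.35],[0,0,0.35],[0,0,0.35]],"rotation":[[0,0,0],[0,0,0],[0,0,0],[0,0,0],[0,0,0],[0,0,0],[0,0,0],[0,0,0],[0,0,0],[0,0,0]],"grip":[1,1,1,1,1,1,1,1,1,1]}'
python3 - <<'E'
from h import *
goal([.5045,.261,.0904],124);print(manip.state()["ft_torque"])
E
```

```text
time: 11.05
tool_pos: [0.5045, 0.2614, 0.0913]
tool_rot: [-0.0, 0.472, 0.882, 0.0]
contact_force: [1.1, 5.0, 0.8]
gripper_width: 0.108
tcp [0.5045 0.2614 0.0913] lin [-0.03 -0.03  0.09] rot [ 0.04 -0.03 -0.27]
[ 0.94608665 -0.23313191 -0.03552039]
```

```bash
python3 -m pendant '{"linear":[[0.05,0.03,0.1],[0.05,0.03,0.2],[0.05,0.03,0.3],[0.05,0.03,0.4],[0.05,0.03,0.5],[0.05,0.03,0.6],[0.05,0.03,0.7],[0.05,0.03,0.75],[0.05,0.03,0.8],[0.05,0.03,0.8]],"rotation":[[0,0,0],[0,0,0],[0,0,0],[0,0,0],[0,0,0],[0,0,0],[0,0,0],[0,0,0],[0,0,0],[0,0,0]],"grip":[1,1,1,1,1,1,1,1,1,1]}'
python3 - <<'E'
from h import *
goal([.5045,.261,.0814],124);print(manip.state()["ft_torque"])
E
```

```text
time: 11.88
tool_pos: [0.5048, 0.2619, 0.0852]
tool_rot: [0.0, 0.471, 0.882, -0.0]
contact_force: [-3.4, 1.9, 10.1]
gripper_width: 0.105
tcp [0.5048 0.2619 0.0852] lin [-0.05 -0.08  0.38] rot [ 0.    0.02 -0.26]
[ 0.23274754  0.5816423  -0.04224091]
```

```bash
python3 -m pendant '{"linear":[[0.02,-0.03,0.05],[0.02,-0.03,0.1],[0.02,-0.03,0.15],[0.02,-0.03,0.2],[0.02,-0.03,0.25],[0.02,-0.03,0.3],[0.02,-0.03,0.35],[0.02,-0.03,0.38],[0.02,-0.03,0.4],[0.02,-0.03,0.4]],"rotation":[[0,0,0],[0,0,0],[0,0,0],[0,0,0],[0,0,0],[0,0,0],[0,0,0],[0,0,0],[0,0,0],[0,0,0]],"grip":[1,1,1,1,1,1,1,1,1,1]}'
python3 - <<'E'
from h import *
goal([.5045,.261,.0814],124);print(manip.state()["ft_torque"])
E
```

```text
time: 12.72
tool_pos: [0.5048, 0.2619, 0.082]
tool_rot: [0.0, 0.471, 0.882, 0.0]
contact_force: [-3.7, 0.8, 13.9]
gripper_width: 0.106
tcp [0.5048 0.2619 0.082 ] lin [-0.05 -0.08  0.06] rot [ 0.03  0.04 -0.26]
[ 0.22866128  0.79433165 -0.00420335]
```

Panel is down (13.9 N, past the 12 N ridge level). Starting the clockwise turn with a small check step.

```bash
python3 -m pendant '{"linear":[[0.02,-0.03,0],[0.02,-0.03,0],[0.02,-0.03,0],[0.02,-0.03,0],[0.02,-0.03,0],[0.02,-0.03,0],[0.02,-0.03,0],[0.02,-0.03,0],[0.02,-0.03,0],[0.02,-0.03,0]],"rotation":[[0,0,1],[0,0,2],[0,0,4],[0,0,6],[0,0,8],[0,0,10],[0,0,12],[0,0,14],[0,0,15],[0,0,15]],"grip":[1,1,1,1,1,1,1,1,1,1]}'
python3 - <<'E'
from h import *
goal([.5045,.261,.0814],124);print(manip.state()["ft_torque"])
E
```

```text
time: 13.55
tool_pos: [0.5059, 0.2616, 0.0823]
tool_rot: [0.002, 0.583, 0.813, 0.001]
contact_force: [-0.8, 0.2, 11.4]
gripper_width: 0.107
tcp [0.5059 0.2616 0.0823] lin [-0.01 -0.15  0.09] rot [  0.21   0.14 -15.28]
[-0.00148367  0.11600674  0.02255829]
```

```bash
python3 -m pendant '{"linear":[[0,0,0.03],[0,0,0.06],[0,0,0.06],[0,0,0.06],[0,0,0.06],[0,0,0.06],[0,0,0.06],[0,0,0.06],[0,0,0.06],[0,0,0.06]],"rotation":[[0,0,1],[0,0,4],[0,0,8],[0,0,12],[0,0,16],[0,0,20],[0,0,24],[0,0,27],[0,0,30],[0,0,30]],"grip":[1,1,1,1,1,1,1,1,1,1]}'
python3 - <<'E'
from h import *
goal([.5045,.261,.0814],124);print(manip.state()["ft_torque"])
E
```

```text
time: 14.38
tool_pos: [0.5059, 0.2613, 0.0818]
tool_rot: [0.002, 0.774, 0.634, 0.001]
contact_force: [-0.5, -1.4, 12.5]
gripper_width: 0.107
tcp [0.5059 0.2613 0.0818] lin [-0.06 -0.13  0.04] rot [  0.23   0.12 -45.35]
[-0.15155132  0.16052937 -0.11973298]
```

```bash
python3 -m pendant '{"linear":[[0,0,0.02],[0,0,0.02],[0,0,0.02],[0,0,0.02],[0,0,0.02],[0,0,0.02],[0,0,0.02],[0,0,0.02],[0,0,0.02],[0,0,0.02]],"rotation":[[0,0,2],[0,0,6],[0,0,10],[0,0,14],[0,0,18],[0,0,22],[0,0,26],[0,0,29],[0,0,31],[0,0,31]],"grip":[1,1,1,1,1,1,1,1,1,1]}'
python3 - <<'E'
from h import *
goal([.5045,.261,.0814],124);print(manip.state()["ft_torque"])
E
```

```text
time: 15.22
tool_pos: [0.5057, 0.2614, 0.0815]
tool_rot: [0.001, 0.915, 0.404, 0.002]
contact_force: [-0.1, -1.7, 13.1]
gripper_width: 0.107
tcp [0.5057 0.2614 0.0815] lin [-0.11 -0.07  0.01] rot [ 2.400e-01  5.000e-02 -7.631e+01]
[-0.17739298  0.25960897 -0.06592056]
```

Wing now at about -42°; stepping toward the stop and watching the z-moment.

```bash
python3 -m pendant '{"linear":[[0,0,0],[0,0,0],[0,0,0],[0,0,0],[0,0,0],[0,0,0],[0,0,0],[0,0,0],[0,0,0],[0,0,0]],"rotation":[[0,0,1],[0,0,2],[0,0,3],[0,0,4],[0,0,5],[0,0,6],[0,0,7],[0,0,8],[0,0,8],[0,0,8]],"grip":[1,1,1,1,1,1,1,1,1,1]}'
python3 - <<'E'
from h import *
goal([.5045,.261,.0814],124);print(manip.state()["ft_torque"])
E
python3 -m pendant '{"linear":[[0,0,0],[0,0,0],[0,0,0],[0,0,0],[0,0,0],[0,0,0],[0,0,0],[0,0,0],[0,0,0],[0,0,0]],"rotation":[[0,0,0.5],[0,0,1],[0,0,1.5],[0,0,2],[0,0,2.5],[0,0,3],[0,0,3.5],[0,0,4],[0,0,4],[0,0,4]],"grip":[1,1,1,1,1,1,1,1,1,1]}'
python3 - <<'E'
from h import *
goal([.5045,.261,.0814],124);print(manip.state()["ft_torque"])
E
```

```text
time: 16.05
tool_pos: [0.5057, 0.2614, 0.0815]
tool_rot: [0.001, 0.94, 0.34, 0.002]
contact_force: [0.8, -0.8, 12.1]
gripper_width: 0.108
tcp [0.5057 0.2614 0.0815] lin [-0.12 -0.05  0.01] rot [ 2.400e-01  3.000e-02 -8.425e+01]
[-0.12872381  0.27599078 -0.01269829]
time: 16.88
tool_pos: [0.5056, 0.2614, 0.0815]
tool_rot: [0.001, 0.952, 0.307, 0.002]
contact_force: [-1.4, -0.5, 12.3]
gripper_width: 0.106
tcp [0.5056 0.2614 0.0815] lin [-0.12 -0.03  0.01] rot [ 2.400e-01  2.000e-02 -8.824e+01]
[-0.06444383  0.32663934  0.06099162]
```

```bash
python3 -m pendant '{"linear":[[0,0,0],[0,0,0],[0,0,0],[0,0,0],[0,0,0],[0,0,0],[0,0,0],[0,0,0],[0,0,0],[0,0,0]],"rotation":[[0,0,0.3],[0,0,0.6],[0,0,1],[0,0,1.3],[0,0,1.6],[0,0,2],[0,0,2.3],[0,0,2.5],[0,0,2.5],[0,0,2.5]],"grip":[1,1,1,1,1,1,1,1,1,1]}'
python3 - <<'E'
from h import *
goal([.5045,.261,.0814],124);print(manip.state()["ft_torque"])
E
```

```text
time: 17.72
tool_pos: [0.5055, 0.2614, 0.0814]
tool_rot: [0.001, 0.958, 0.286, 0.001]
contact_force: [-1.8, -0.9, 13.2]
gripper_width: 0.108
tcp [0.5055 0.2614 0.0814] lin [-0.1  -0.02  0.  ] rot [ 4.000e-02 -2.100e-01  8.927e+01]
[-0.14022105  0.36907451  0.05086142]
```

```bash
python3 -m pendant '{"linear":[[0,0,0],[0,0,0],[0,0,0],[0,0,0],[0,0,0],[0,0,0],[0,0,0],[0,0,0],[0,0,0],[0,0,0]],"rotation":[[0,0,0.3],[0,0,0.6],[0,0,1],[0,0,1.3],[0,0,1.6],[0,0,2],[0,0,2.3],[0,0,2.5],[0,0,2.5],[0,0,2.5]],"grip":[1,1,1,1,1,1,1,1,1,1]}'
python3 - <<'E'
from h import *
goal([.5045,.261,.0814],124);print(manip.state()["ft_torque"])
E
```

```text
time: 18.55
tool_pos: [0.5051, 0.2612, 0.0814]
tool_rot: [0.001, 0.964, 0.265, 0.001]
contact_force: [-3.2, -1.7, 14.3]
gripper_width: 0.106
tcp [0.5051 0.2612 0.0814] lin [-0.06 -0.01  0.  ] rot [ 8.000e-02 -1.500e-01  8.678e+01]
[-0.28361541  0.65406642  0.14186615]
```

```bash
python3 -m pendant '{"linear":[[0,0,0],[0,0,0],[0,0,0],[0,0,0],[0,0,0],[0,0,0],[0,0,0],[0,0,0],[0,0,0],[0,0,0]],"rotation":[[0,0,0.2],[0,0,0.4],[0,0,0.6],[0,0,0.8],[0,0,1],[0,0,1.2],[0,0,1.4],[0,0,1.5],[0,0,1.5],[0,0,1.5]],"grip":[1,1,1,1,1,1,1,1,1,1]}'
python3 - <<'E'
from h import *
goal([.5045,.261,.0814],124);print(manip.state()["ft_torque"])
E
```

```text
time: 19.38
tool_pos: [0.5048, 0.2611, 0.0814]
tool_rot: [0.001, 0.968, 0.253, 0.0]
contact_force: [-4.9, -2.8, 15.0]
gripper_width: 0.107
tcp [0.5048 0.2611 0.0814] lin [-0.03 -0.    0.  ] rot [ 0.11 -0.1  85.28]
[-0.32031546  0.74072193  0.11773312]
```

```bash
python3 -m pendant '{"linear":[[0,0,0],[0,0,0],[0,0,0],[0,0,0],[0,0,0],[0,0,0],[0,0,0],[0,0,0],[0,0,0],[0,0,0]],"rotation":[[0,0,0.2],[0,0,0.4],[0,0,0.6],[0,0,0.8],[0,0,1],[0,0,1.2],[0,0,1.4],[0,0,1.6],[0,0,1.8],[0,0,1.8]],"grip":[1,1,1,1,1,1,1,1,1,1]}'
python3 - <<'E'
from h import *
goal([.5045,.261,.0814],124);print(manip.state()["ft_torque"])
E
```

```text
time: 20.22
tool_pos: [0.5045, 0.2611, 0.0813]
tool_rot: [0.001, 0.971, 0.238, -0.0]
contact_force: [-5.4, -2.9, 15.5]
gripper_width: 0.109
tcp [0.5045 0.2611 0.0813] lin [ 0.    0.01 -0.01] rot [ 1.400e-01 -6.000e-02  8.349e+01]
[-0.32989597  0.95685116  0.1688251 ]
```

The moment and side force rise steadily: it's at the stop. Letting it rise into the notch while holding.

```bash
python3 -m pendant '{"linear":[[0,0,-0.05],[0,0,-0.1],[0,0,-0.15],[0,0,-0.2],[0,0,-0.25],[0,0,-0.3],[0,0,-0.35],[0,0,-0.38],[0,0,-0.38],[0,0,-0.38]],"rotation":[[0,0,0],[0,0,0],[0,0,0],[0,0,0],[0,0,0],[0,0,0],[0,0,-0.5],[0,0,-1],[0,0,-1],[0,0,-1]],"grip":[1,1,1,1,1,1,1,1,1,1]}'
python3 - <<'E'
from h import *
goal([.5045,.261,.0814],124);print(manip.state()["ft_torque"])
E
```

```text
time: 21.05
tool_pos: [0.5043, 0.261, 0.0837]
tool_rot: [0.001, 0.969, 0.246, 0.0]
contact_force: [-2.0, -1.1, 8.9]
gripper_width: 0.103
tcp [0.5043 0.261  0.0837] lin [0.02 0.01 0.23] rot [ 1.200e-01 -7.000e-02  8.445e+01]
[-0.07833301  0.29426997  0.04611552]
```

```bash
python3 -m pendant '{"linear":[[0,0,-0.03],[0,0,-0.06],[0,0,-0.1],[0,0,-0.13],[0,0,-0.16],[0,0,-0.2],[0,0,-0.22],[0,0,-0.22],[0,0,-0.22],[0,0,-0.22]],"rotation":[[0,0,0],[0,0,0],[0,0,0],[0,0,0],[0,0,0],[0,0,0],[0,0,0],[0,0,0],[0,0,0],[0,0,0]],"grip":[1,1,1,1,1,1,1,1,1,1]}'
python3 - <<'E'
from h import *
goal([.5045,.261,.0814],124);print(manip.state()["ft_torque"])
E
```

```text
time: 21.88
tool_pos: [0.5043, 0.261, 0.0856]
tool_rot: [0.001, 0.969, 0.246, 0.0]
contact_force: [-0.7, -0.6, 6.0]
gripper_width: 0.102
tcp [0.5043 0.261  0.0856] lin [0.02 0.01 0.42] rot [ 1.100e-01 -8.000e-02  8.445e+01]
[-0.08788723  0.0973623   0.00863911]
```

```bash
python3 -m pendant '{"linear":[[0,0,-0.02],[0,0,-0.04],[0,0,-0.06],[0,0,-0.08],[0,0,-0.1],[0,0,-0.1],[0,0,-0.1],[0,0,-0.1],[0,0,-0.1],[0,0,-0.1]],"rotation":[[0,0,0],[0,0,0],[0,0,0],[0,0,0],[0,0,0],[0,0,0],[0,0,0],[0,0,0],[0,0,0],[0,0,0]],"grip":[1,1,1,1,1,1,1,1,1,1]}'
python3 - <<'E'
from h import *
goal([.5045,.261,.0814],124);print(manip.state()["ft_torque"])
E
```

```text
time: 22.72
tool_pos: [0.5042, 0.261, 0.0856]
tool_rot: [0.001, 0.969, 0.246, 0.0]
contact_force: [3.7, -3.3, 4.7]
gripper_width: 0.106
tcp [0.5042 0.261  0.0856] lin [0.02 0.02 0.42] rot [ 8.000e-02 -8.000e-02  8.444e+01]
[-0.69585188 -0.4645226  -0.00887351]
```

z stays at 0.0856 though commanded 1 mm higher, so the notch holds it. Releasing.

```bash
python3 -m pendant '{"linear":[[0,0,0.05],[0,0,0.05],[0,0,0.05],[0,0,0.05],[0,0,0.05],[0,0,0.05],[0,0,0.05],[0,0,0.05],[0,0,0.05],[0,0,0.05]],"rotation":[[0,0,0],[0,0,0],[0,0,0],[0,0,0],[0,0,0],[0,0,0],[0,0,0],[0,0,0],[0,0,0],[0,0,0]],"grip":[1,1,0.9,0.8,0.7,0.6,0.5,0.4,0.3,0.3]}'
python3 -m pendant '{"linear":[[0,0,-0.5],[0,0,-1.5],[0,0,-3],[0,0,-5],[0,0,-7],[0,0,-9],[0,0,-11],[0,0,-12],[0,0,-12],[0,0,-12]],"rotation":[[0,0,0],[0,0,0],[0,0,0],[0,0,0],[0,0,0],[0,0,0],[0,0,0],[0,0,0],[0,0,0],[0,0,0]],"grip":[0.3,0.3,0.3,0.3,0.3,0.3,0.3,0.3,0.3,0.3]}'
python3 - <<'E'
from h import *
a=manip.grab_frame("side")[110:210,240:350,::-1];b=manip.grab_frame("top")[170:250,190:290,::-1]
print((proj("side",[.5045,.261,.076])-[240,110])*[480/110,4.8],(proj("side",[.5045,.261,.093])-[240,110])*[480/110,4.8])
cv2.imwrite("pics/g.png",np.hstack([cv2.resize(a,(480,480),interpolation=2),cv2.resize(b,(300,480))]))
E
```

```text
time: 23.55
tool_pos: [0.5035, 0.2618, 0.0848]
tool_rot: [-0.0, 0.969, 0.246, -0.0]
contact_force: [-0.4, -0.4, -0.5]
gripper_width: 0.698
time: 24.38
tool_pos: [0.504, 0.2618, 0.2056]
tool_rot: [-0.0, 0.969, 0.246, 0.001]
contact_force: [0.3, 0.2, -0.3]
gripper_width: 0.702
[235.29719952 224.16589713] [233.94082284 195.82496208]
```

View pics/g.png

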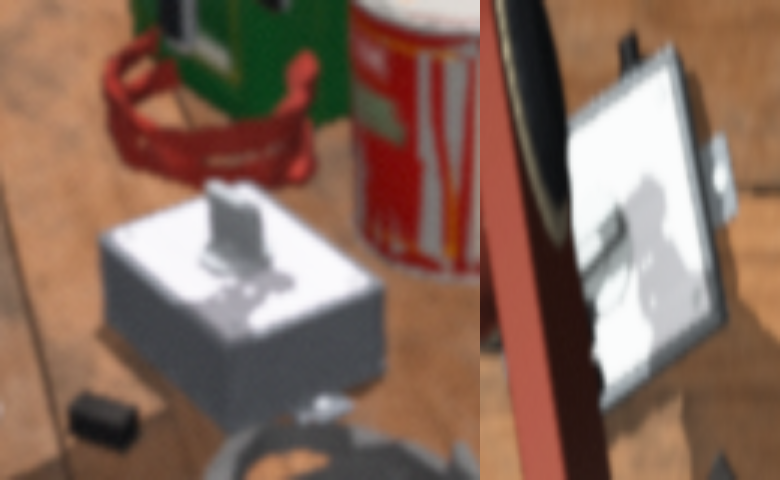

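The side view shows the stud standing in the panel with the wing centred near (294,157), as projected for the locked height. The panel no longer shows a ledge above the rim. Handing the job in.

```bash
python3 -c "
from plant import manip
print(manip.job_done())"
```

```text
the job is handed in; nothing more can be done
None
```

The stud is locked in the switch box and the panel sits flush with the rim. I handed the job in at about 24.5 s of the 67 s allowed.

- **Fit:** I took the stud from the pipe stand, lowered it through the panel hole and swept it with light pressure until the pin dropped into the slot, with the wing at about 30° in the world frame.
- **Press and turn:** I pushed the panel down and turned the stud about 90° clockwise until the stop pushed back. The highest readings were about 15.5 N of push and 0.17 N m of twist about the stud, so I barely exceeded the 15 N guide and stayed far below the damage limits.
- **Hold in the notch:** Before letting go, I commanded a further 1 mm of lift. The TCP stayed at z = 0.0856, which puts the wing at 76 mm, the locked height.
- **After letting go:** The gripper backed off 12 cm with force readings near zero. The last side view shows the wing where the locked height predicts and no step between panel and rim.

**Unsure points:** During that lift test the wrist still read about +5 N where I expected zero or a pull, plus a side force. I put this down to side load in the grip, and the reading cleared on release. The top camera was partly blocked by the arm at the end, so the flush check rests mainly on the side view. I did not measure the tin and jar again, but the arm's path stayed clear of both.

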